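# Load the feed chute and hang its gate

### The arm

A 6-joint arm with a two-finger parallel gripper is mounted at the origin on the work surface. World frame = base frame: x ahead of the robot, y to its left, z up, the work surface at z = 0. Lengths are in m, angles in degrees, forces in N, time in s.
With the tool pointing down it reaches from about 0.275 to 0.975 m from the base axis. Payload 8.4 kg.
Tool frame: the origin (TCP) lies at the very end of the fingers, on their centre line; the grasp point (between the pads) lies grip_point_offset behind it (grip_point_offset is the distance from the TCP to the grasp point, in m); z points along the fingers, y is the line along which they close (so a half turn about z gives the same grasp; the last joint's range is limited). The gripper opens to 92 mm and grips with 3 to 60 N. Pads are 20 mm wide; open, the fingers measure 128 mm over their backs; the gripper's body (75 mm by 189 mm) begins 69 mm behind the grasp point.
Start: joints at [-64.939, 20.225, 93.587, -0, 66.188, -0.138], TCP at [0.266, -0.566, 0.215] pointing down, gripper open.
Joint ranges: [-150.9, 150.9], [-52.94, 120.26], [3.33, 152.33], [-74.26, 254.26], [0, 154.13], [-172.89, 172.89]. Speed limits (degrees/s): [127.2, 127.2, 159.86, 180, 180, 180].

### API

Orientations are given as [roll, pitch, yaw] about the fixed x, y, z axes, in that order (R = Rz(yaw) Ry(pitch) Rx(roll)).
In Python, from plant import * gives the robot as it stands. The module is installed in compiled form; this text tells all that it offers.
- The arm moves only by the tool send_rows, never from a script. Its argument "rows" is a list that holds one entry, the list of rows, each a list of 7 numbers: the shift along the tool's x, y, z in m, then the turn, a rotation vector about the tool's x, y, z in degrees, then the opening, from 0 (shut) to 1 (fully open). In form: [[[tx, ty, tz, rx, ry, rz, grip], ...]]. A call has exactly 8 rows; each row shifts and turns the commanded pose from where the row before left it, along the tool's axes as they then stand; what a row does not reach is not made up. A row lasts 1/10 s, in which the tool goes at most 50 mm and 8.59 degrees, less where a joint would pass 70% of its speed; a pose out of reach is approached as far as the arm can. A call with a gripper value outside its range is refused whole. The fingers move at their own pace and stop on an object; the grip force is fixed at half the most. Time passes only in rows, so rows that do not move let the fingers close, or fill a call up. It gives the time, the measured TCP pose, the force, the opening and the grip force at its end, in the units of the state.
- state(): the state, without advancing time (a new reading comes with each control period).
- get_image(name): name is "side" or "top"; returns a dict with "img" (384x512x3 uint8, red, green, blue), "mtx" (3x3 intrinsics, pixels), "eye" and "orientation" of the camera in the world. Camera axes: x right, y down, z forward; pixel columns grow to the right and rows downward; lengths in m; the calibration is good to about 2 mm. A picture is of the moment at which its call begins. There is no depth.
- close_job(): hands the job in; it is judged then, once.
The state is a dict: "time": time; "joint_pos": joint angles; "dq": joint speeds; "effort": joint torques, N m; "tool_pos": TCP position; "tool_rot": TCP orientation; "wrist_force": force on the tool from outside, world axes, zero at the start; "ft_torque": the same for the moment, N m; "gripper_width": finger opening in m; "gripper_force": force on a finger pad.
Only numpy, scipy, OpenCV 4.12 (cv2) and the standard library are available. Lean on these libraries where they do the work, as an engineer would, in place of code of your own. Each camera call takes 0.05 s, during which the arm holds its last target. There are 200 camera calls.

### The job

Load the engraver's feed chute: push the brass blank up the ramp until it rests against the top stop, then take the lift-off gate from its stand and lower it so that both knuckles drop fully home over the two hinge pins together. Leave the gate hanging shut, straight across the mouth of the chute, with the blank still against the stop, and do not disturb the other things on the bench.

Things in the scene. Friction and masses are not known exactly. Their poses are not given: they have to be found in the camera images.
- chute: Fixed metal feed chute: an open ramp between low side rails. Origin: on the table under the middle of its mouth (low end); x level, up-ramp, y across, z up. The deck is 14 mm above the table at x = 0 and climbs 8 degrees along x for 185 mm. Rails stand 12 mm above it, 68 mm apart inside, 80 mm outside. A dark steel hinge post with two pins stands at the mouth's +y side.
- top_stop (a point): Foot of the top stop's face, mid-width, at deck level, 165 mm up the slope from the mouth. The stop is a cross bar 24 mm high, facing down the ramp. Axes as the chute's. With the blank home against it the blank's centre is at x = 127.5 mm in the chute's frame.
- slot_bar (a point): Point on top of the slotted aluminium bar that lies on the table just in front of the mouth (20 mm wide, 12 mm high; 64 mm to -y and 112 mm to +y from here). The hinge post is clamped on it by hand: it may stand up to 8 mm to either side of its nominal place along y (never along x). It does not move. Its true place is not reported: see it or feel for it.
- hinge_low (a point): Nominal place (true one up to 8 mm off along the chute's y) of the lower hinge pin's foot, 20 mm above the table, on a bracket top. The pin is upright steel, 9 mm thick, 14 mm long, the last 4 mm tapered. Bracket: 8 mm thick, 20 mm wide (x), from 11 mm to the -y side of the pin axis back to the post's column, which is 12 to 34 mm to the +y side, 20 mm wide, its top 74 mm up.
- hinge_high (a point): Nominal place of the upper pin's foot, 74 mm above the table; same pin and bracket as the lower, on the same vertical axis, off by the same amount. The upper bracket's underside is 66 mm up, so the gate must come in from the -y side, its lower knuckle between the lower pin's tip (34 mm up) and that bracket, and then go straight down.
- blank_centre (a point): Centre of the brass blank, a plain block 70 mm long (along the ramp), 60 mm wide, 18 mm thick, about 0.64 kg, lying on the low part of the chute's deck, its length along the ramp. Its frame is level when it lies on the deck, x up-ramp as the chute's. Friction holds it on the slope wherever it is left; sliding it up takes up to about 12 N.
- gate_grip (a point): Lift-off gate (0.28 kg), upright in its stand: point in its grip tab, 100 mm above the gate's underside. x: thickness, y: along the gate to its hinge side, z up. Tab 12 mm thick (x), 36 mm wide (y), from 22 mm below (panel top) to 15 mm above this point. Hinge axis 52 mm to +y of it. When the gate hangs shut, its x and y point as the chute's do.
- gate_panel (a point): Centre of the gate's aluminium panel: 8 mm thick (x), 98 mm wide (y), 78 mm high (z). Axes as for the grip tab.
- gate_knuckle (a point): Point on the gate's hinge axis at the underside of its lower knuckle, level with the underside of the panel; axes as for the grip tab. Each knuckle is an upright steel tube open at both ends, 22 mm outside, 12.6 mm bore, 16 mm high. Hung fully home, this point is 20 mm above the table.
- gate_knuckle_up (a point): The same for the upper knuckle, an equal tube on the same axis: its underside is 54 mm above the lower one's, so both meet their pins at the same moment.
- stand: Fixed plywood parking stand, 90 x 140 mm, base 8 mm thick, with four wooden guides 28 mm high (tops 36 mm above the table) in pairs that leave a 12 mm slot along its y; the gate's panel stands in it on the base. Origin: centre of the underside. The gate lifts straight up out of it.
- nut: Bystander, not to be disturbed: dark steel collet nut, 28 mm across, 22 mm high. Origin at its underside or axis.
- offcut: Bystander, not to be disturbed: brass bar offcut, upright cylinder 30 mm across, 25 mm high. Origin at its underside or axis.
- wrench: Bystander, not to be disturbed: steel wrench lying flat, 160 mm long. Origin at its underside or axis.
- driver: Bystander, not to be disturbed: screwdriver lying flat. Origin at its underside or axis.
- oil: Bystander, not to be disturbed: clear oil bottle, 60 mm across, 170 mm high. Origin at its underside or axis.
- clamp: Bystander, not to be disturbed: small aluminium strap clamp with a bolt, 70 x 26 x 24 mm. Origin at its underside or axis.
Things that resemble listed ones, but are neither listed nor needed, are in the scene too. There is more than one size of the part that bears blank_centre; the job needs the largest.

How it is judged:
By the outcome, as a careful person would: the job done as asked, in the order asked, and still so for the second after the job is handed in, with the robot touching nothing.
It also fails if it takes over 58 s, if anything falls off the work surface, if the arm or the gripper's body presses on something with over 40 N, if the wrist force passes 120 N, or if a joint passes its speed limit or range.

## Working session

There is one attempt and no reset: what is moved stays moved. The work goes in short steps, Python scripts to look and compute and a tool call to move; the robot and the scene stay as the last step left them, time stands still between calls to the robot, and variables do not carry over. Pictures are saved under pics/ and viewed, at most 10 in all, crops included, and the job is handed in when it is done.

Besides the shell and the picture viewer there is one more tool, called by a JSON object that holds its "op" and its "data", one argument or row to a line. send_rows: Moves the arm, as the interface text tells. Its arguments: {"type":"object","properties":{"rows":{"type":"array"}},"required":["rows"]}

```bash
mkdir -p pics; cat > h.py <<'E'
from plant import *
import numpy as np, cv2
from scipy.spatial.transform import Rotation as R
def rot(o):
    o=np.array(o); return o if o.shape==(3,3) else R.from_euler('xyz',o,degrees=True).as_matrix()
def cast(c,u,v,z):
    d=rot(c['orientation'])@np.linalg.inv(c['mtx'])@np.array([u,v,1.]); e=np.array(c['eye']); return e+d*(z-e[2])/d[2]
def proj(c,p):
    q=np.array(c['mtx'])@(rot(c['orientation']).T@(np.array(p)-np.array(c['eye']))); return q[:2]/q[2]
def tri(c1,p1,c2,p2):
    A=[];b=[]
    for c,p in((c1,p1),(c2,p2)):
        d=rot(c['orientation'])@np.linalg.inv(c['mtx'])@np.array([p[0],p[1],1.]); d/=np.linalg.norm(d)
        M=np.eye(3)-np.outer(d,d); A.append(M); b.append(M@np.array(c['eye']))
    return np.linalg.lstsq(np.vstack(A),np.hstack(b),rcond=None)[0]
def save(n,img): cv2.imwrite('pics/'+n+'.png',cv2.cvtColor(img,cv2.COLOR_RGB2BGR))
E
python3 - <<'E'
from h import *
import pickle
for n in('top','side'):
    c=get_image(n); pickle.dump(c,open(n+'0.pkl','wb')); print(n,c['mtx'],c['eye'],c['orientation'])
    save(n+'0',cv2.resize(c['img'],(800,600),interpolation=cv2.INTER_CUBIC))
print(state())
E
```

```text
top [[417.29698573   0.         256.22113868]
 [  0.         417.29698573 194.65030111]
 [  0.           0.           1.        ]] [0.31088766 0.01301186 1.14357705] [-1.67853512e+02 -1.55990095e-01 -9.28355466e+01]
side [[422.14190074   0.         254.24318886]
 [  0.         422.14190074 188.20039005]
 [  0.           0.           1.        ]] [0.49161304 0.65517402 0.90814268] [-141.14118749    0.70153635 -176.04301584]
{'time': 0.1, 'joint_pos': array([-6.49396325e+01,  2.02582828e+01,  9.36232251e+01,  3.74671361e-04,
        6.61878867e+01, -1.36134733e-01]), 'dq': array([-0.05691994, -0.09433373, -0.16489996, -0.03995563, -0.10029239,
        0.05691894]), 'effort': array([-6.89316516e-05, -5.94910061e+01, -3.34931087e+01,  6.98992331e-02,
        1.84483471e-02, -3.43180443e-05]), 'tool_pos': array([ 0.2659107 , -0.56513586,  0.21395321]), 'tool_rot': array([-1.79930606e+02, -5.07474076e-04,  2.51963504e+01]), 'wrist_force': array([-0.98088454,  0.04691358,  1.02931353]), 'ft_torque': array([-0.01999673,  0.02611817, -0.04562405]), 'gripper_force': 0.0, 'gripper_width': 0.09199356836803194}
```

View pics/top0.png

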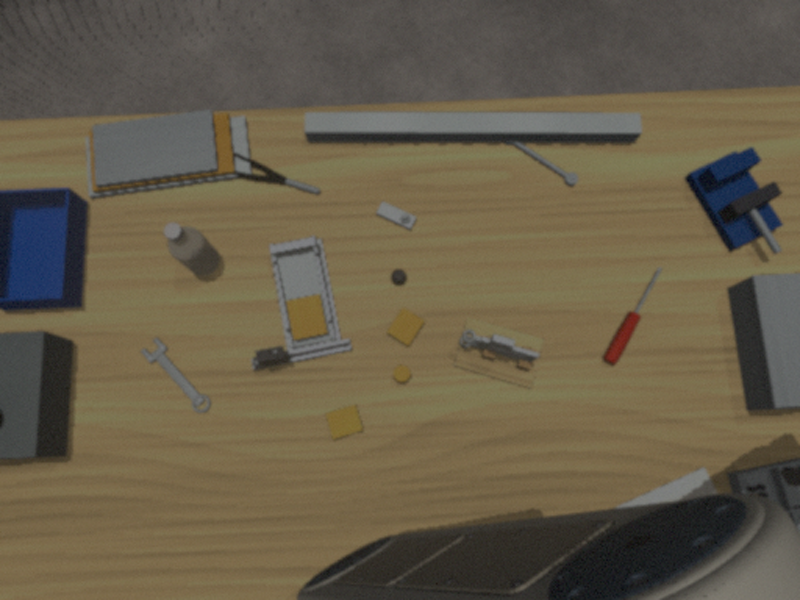

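View pics/side0.png

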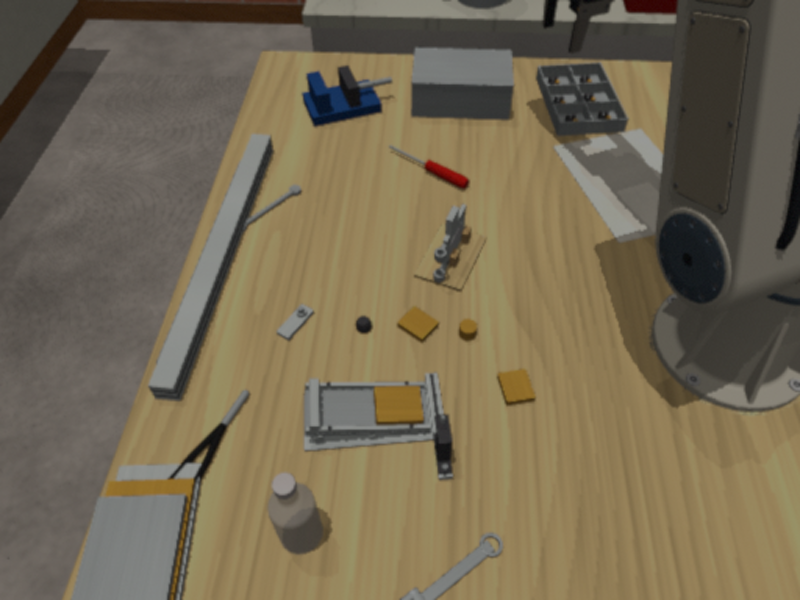

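Candidates for the blank (800x600 top view): (306,317) in the chute, (406,327) and (345,421) loose on the table, all brass squares. The one in the chute fits the description, since it lies on the deck and looks the largest. I'll confirm it in an enlarged crop, along with the gate.

```bash
python3 - <<'E'
from h import *
import pickle
t=pickle.load(open('top0.pkl','rb'));s=pickle.load(open('side0.pkl','rb'))
def crop(c,x,y,w,h,k):
    return cv2.convertScaleAbs(cv2.resize(c['img'][y:y+h,x:x+w],None,fx=k,fy=k,interpolation=cv2.INTER_CUBIC),alpha=1.5)
def pair(n,a,b):
    H=max(a.shape[0],b.shape[0]);o=np.zeros((H,a.shape[1]+b.shape[1],3),np.uint8);o[:a.shape[0],:a.shape[1]]=a;o[:b.shape[0],a.shape[1]:]=b;save(n,o)
pair('chute',crop(t,155,145,75,100,5),crop(s,190,230,105,80,4))
pair('gate',crop(t,285,200,65,50,6),crop(s,262,125,53,63,7))
E
```

```text
(no output)
```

View pics/chute.png

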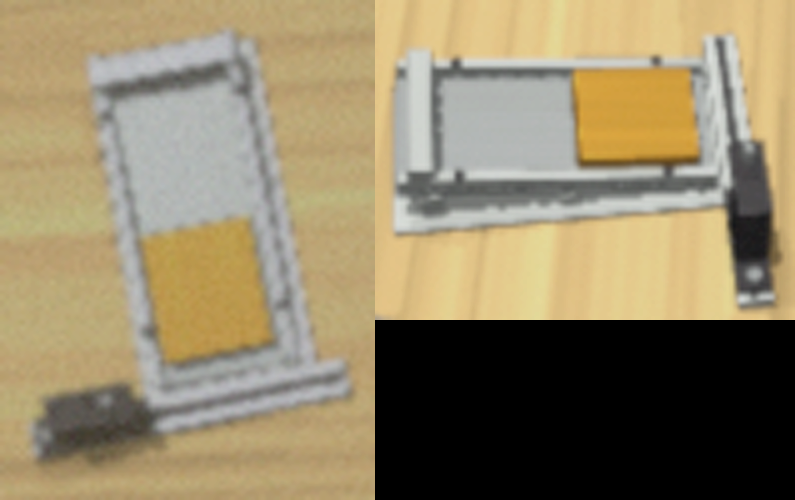

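View pics/gate.png

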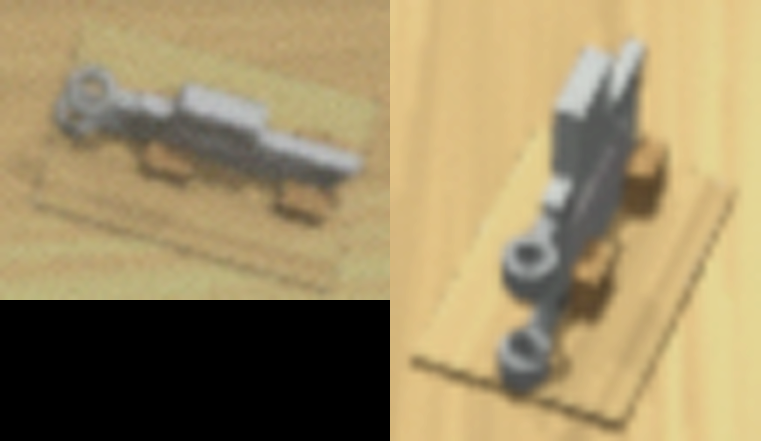

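```bash
cat > m1.py <<'E'
from h import *
import pickle
import plant
from scipy.optimize import least_squares
t=pickle.load(open('top0.pkl','rb'));s=pickle.load(open('side0.pkl','rb'))
def raw(p,o,k,off=0): return [o[0]+(p[0]-off+.5)/k-.5,o[1]+(p[1]+.5)/k-.5]
TC=lambda x,y:raw((x,y),(155,145),5)
SC=lambda x,y:raw((x,y),(190,230),4,375)
TG=lambda x,y:raw((x,y),(285,200),6)
SG=lambda x,y:raw((x,y),(262,125),7,390)
E
python3 - <<'E'
from m1 import *
print({k:getattr(plant,k) for k in dir(plant) if 'grip' in k})
for n,c in(('t',t),('s',s)):
    hsv=cv2.cvtColor(c['img'],cv2.COLOR_RGB2HSV)
    m=cv2.inRange(hsv,(12,170,60),(25,255,255)); m=cv2.morphologyEx(m,cv2.MORPH_OPEN,np.ones((3,3)))
    for k in cv2.findContours(m,0,2)[0]:
        if cv2.contourArea(k)>100:
            r=cv2.minAreaRect(k);M=cv2.moments(k);print(n,np.round(r[0],1),np.round(r[1],1),round(r[2],1),cv2.contourArea(k), 'z30',cast(c,M['m10']/M['m00'],M['m01']/M['m00'],.04).round(4))
for n,a,b in(('pin',TC(103,398),SC(750,147)),('kU',TG(90,88),SG(530,255)),('kL',TG(75,115),SG(525,345)),
  ('bl1',TC(140,238),SC(577,164)),('bl2',TC(248,217),SC(573,70)),('bl3',TC(275,343),SC(692,68)),('bl4',TC(165,363),SC(698,160))):
    print(n,tri(t,a,s,b).round(4))
print('tab z.123',[cast(t,*TG(*p),.123).round(4) for p in((183,88),(268,105),(262,125),(178,108))])
print('pin z.088',cast(t,*TC(103,398),.088).round(4),cast(s,*SC(750,147),.088).round(4))
print('kU z.078',cast(t,*TG(90,88),.078).round(4),cast(s,*SG(530,255),.078).round(4))
print('kL z.024',cast(t,*TG(75,115),.024).round(4),cast(s,*SG(525,345),.024).round(4))
print('bar',[cast(t,*TC(*p),.012).round(4) for p in((335,362),(350,395),(35,430),(38,455),(160,430))])
print('bar side',[cast(s,*SC(*p),.012).round(4) for p in((705,37),(737,37),(740,304),(774,302))])
c8,s8=np.cos(np.radians(8)),np.sin(np.radians(8))
rail=lambda q,y:[q*c8-.012*s8,y,.014+q*s8+.012*c8]
obs=[(t,TC(313,360),rail(0,-.04)),(t,TC(258,40),rail(.185,-.04)),(t,TC(148,400),rail(0,.04)),(s,SC(720,185),rail(0,.04)),(s,SC(398,187),rail(.185,.04)),(s,SC(703,60),rail(0,-.04)),(s,SC(398,62),rail(.185,-.04))]
def W(p,q): return R.from_euler('z',p[2]).apply(q)+[p[0],p[1],0]
f=lambda p:np.hstack([proj(c,W(p,q))-u for c,u,q in obs])
r=least_squares(f,[.4,.2,-.1],loss='soft_l1');print(r.x,np.degrees(r.x[2]),f(r.x).reshape(-1,2).round(1).tolist())
p=r.x;inv=lambda P:R.from_euler('z',-p[2]).apply(np.array(P)-[p[0],p[1],0])
for n,a,b in(('pin',TC(103,398),SC(750,147)),('bl1',TC(140,238),SC(577,164)),('bl2',TC(248,217),SC(573,70)),('bl3',TC(275,343),SC(692,68)),('bl4',TC(165,363),SC(698,160))): print(n,'in chute',inv(tri(t,a,s,b)).round(4))
print('bar in chute',[inv(cast(s,*SC(*q),.012)).round(4) for q in((705,37),(737,37),(740,304),(774,302))])
E
```

```text
{'grip_point_offset': 0.0187}
s [ 96. 312.] [10. 54.] 90.0 342.5 z30 [0.8644 0.3174 0.04  ]
s [254.5 259. ] [22. 29.] 90.0 580.0 z30 [0.536  0.1685 0.04  ]
s [329.8 246.9] [21.5 17.7] 72.9 314.0 z30 [0.3597 0.1264 0.04  ]
s [267.2 207. ] [20.8 15.3] 33.7 264.5 z30 [0.5132 0.0174 0.04  ]
pin [0.47   0.2093 0.087 ]
kU [ 0.4823 -0.1108  0.0757]
kL [ 0.4805 -0.1096  0.0239]
bl1 [0.5662 0.198  0.0339]
bl2 [0.5739 0.1385 0.0382]
bl3 [0.5044 0.1268 0.0288]
bl4 [0.4975 0.1867 0.026 ]
tab z.123 [array([ 0.4734, -0.1438,  0.123 ]), array([ 0.4646, -0.1783,  0.123 ]), array([ 0.4564, -0.1751,  0.123 ]), array([ 0.4652, -0.1411,  0.123 ])]
pin z.088 [0.4708 0.2089 0.088 ] [0.4691 0.2101 0.088 ]
kU z.078 [ 0.4825 -0.1107  0.078 ] [ 0.4817 -0.1085  0.078 ]
kL z.024 [ 0.4792 -0.1093  0.024 ] [ 0.4817 -0.1099  0.024 ]
bar [array([0.496 , 0.0958, 0.012 ]), array([0.4774, 0.0882, 0.012 ]), array([0.4666, 0.2601, 0.012 ]), array([0.4529, 0.2585, 0.012 ]), array([0.4633, 0.1921, 0.012 ])]
bar side [array([0.4969, 0.0942, 0.012 ]), array([0.4771, 0.093 , 0.012 ]), array([0.4701, 0.2668, 0.012 ]), array([0.4512, 0.2645, 0.012 ])]
[0.49058542 0.15777694 0.15802323] 9.054064016258527 [[-4.2, 0.3], [-6.5, -2.0], [-0.3, -1.7], [0.7, -1.9], [0.1, -0.7], [0.9, -0.4], [0.1, -0.2]]
pin in chute [-0.0122  0.0541  0.087 ]
bl1 in chute [0.081  0.0278 0.0339]
bl2 in chute [ 0.0793 -0.0321  0.0382]
bl3 in chute [ 0.0088 -0.0328  0.0288]
bl4 in chute [0.0114 0.0275 0.026 ]
bar in chute [array([-0.0038, -0.0637,  0.012 ]), array([-0.0236, -0.0618,  0.012 ]), array([-0.0031,  0.1109,  0.012 ]), array([-0.0221,  0.1116,  0.012 ])]
```

```bash
python3 - <<'E'
from m1 import *
def yw(a,b): d=a-b; return np.degrees(np.arctan2(-d[0],d[1])).round(2)
e=cast(t,*TG(356,164),.086);k=np.array([.4817,-.1102,0]);print('panel end',e,yw(k,e),np.linalg.norm((k-e)[:2]))
a,b=cast(t,*TG(35,205),.008),cast(t,*TG(328,292),.008);print('base top',a,b,yw(a,b))
a,b=cast(s,*SG(622,430),.008),cast(s,*SG(735,190),.008);print('base side',a,b,yw(a,b))
a,b=cast(s,*SG(415,362),.008),cast(s,*SG(622,430),.008);print('base side x',a,b,np.degrees(np.arctan2((a-b)[1],(a-b)[0])))
for th in(-15,-17,-19):
    r=R.from_euler('z',th,degrees=True)
    for q in((.006,.018,.115),(-.006,-.018,.115),(.006,-.018,.115)):
        P=k+r.apply(np.array(q)-[0,.052,0])+[0,0,.008]; u=proj(t,P);v=proj(s,P)
        print(th,q,'TG',((u+.5-[285,200])*6-.5).round(),'SG',((v+.5-[262,125])*7-.5+[390,0]).round())
E
```

```text
panel end [ 0.44304464 -0.22044074  0.086     ] -19.32 0.11682147819062051
base top [ 0.44126461 -0.08998167  0.008     ] [ 0.39543772 -0.21957066  0.008     ] -19.48
base side [ 0.44224629 -0.08196299  0.008     ] [ 0.39616004 -0.21476466  0.008     ] -19.14
base side x [ 0.52513691 -0.11221004  0.008     ] [ 0.44224629 -0.08196299  0.008     ] -20.047188745497767
-15 (0.006, 0.018, 0.115) TG [184.  75.] SG [545. 103.]
-15 (-0.006, -0.018, 0.115) TG [264. 122.] SG [602.  47.]
-15 (0.006, -0.018, 0.115) TG [270.  93.] SG [572.  40.]
-17 (0.006, 0.018, 0.115) TG [184.  78.] SG [549. 104.]
-17 (-0.006, -0.018, 0.115) TG [263. 127.] SG [608.  49.]
-17 (0.006, -0.018, 0.115) TG [269.  99.] SG [578.  41.]
-19 (0.006, 0.018, 0.115) TG [184.  81.] SG [552. 104.]
-19 (-0.006, -0.018, 0.115) TG [261. 133.] SG [614.  51.]
-19 (0.006, -0.018, 0.115) TG [268. 105.] SG [585.  43.]
```

```bash
cat >> h.py <<'E'
O=np.array([.4906,.158,0]);YW=9.0
C8,S8=np.cos(np.radians(8)),np.sin(np.radians(8))
def ch(x,y,z): return O+R.from_euler('z',YW,degrees=True).apply([x,y,z])
def deck(s,y,h): return ch(s*C8-h*S8,y,.014+s*S8+h*C8)
def down(yaw,tilt=0): return R.from_euler('xyz',[180,0,yaw],degrees=True)*R.from_euler('y',tilt,degrees=True)
def go(P,Rt=None,show=True):
    st=state(); R0=R.from_euler('xyz',st['tool_rot'],degrees=True); d=np.array(P)-st['tool_pos']
    print('t',round(st['time'],2),'pos',st['tool_pos'].round(4),'rot',st['tool_rot'].round(1),'F',st['wrist_force'].round(1),'T',st['ft_torque'].round(2),'w',st['gripper_width'].round(4),'world d',(d*1e3).round(1))
    print(' shift now mm',(R0.inv().apply(d)*1e3).round(1))
    if Rt is not None: print(' rotvec',(R0.inv()*Rt).as_rotvec(degrees=True).round(2),' shift after turn mm',(Rt.inv().apply(d)*1e3).round(1))
E
python3 - <<'E'
from h import *
print(deck(-.012,-.001,.008),deck(.085,-.001,.008))
go([*deck(-.012,-.001,.008)[:2],.13],down(9,8))
E
```

```text
[0.47791984 0.1549792  0.02025207] [0.57279324 0.17000566 0.03375186]Traceback (most recent call last):
  File "<stdin>", line 3, in <module>
  File "h.py", line 24, in go
    print('t',round(st['time'],2),'pos',st['tool_pos'].round(4),'rot',st['tool_rot'].round(1),'F',st['wrist_force'].round(1),'T',st['ft_torque'].round(2),'w',st['gripper_width'].round(4),'world d',(d*1e3).round(1))
                                                                                                                                                              ^^^^^^^^^^^^^^^^^^^^^^^^^
AttributeError: 'float' object has no attribute 'round'
```

```bash
sed -i "s/st\['gripper_width'\].round(4)/round(float(st['gripper_width']),4)/" h.py
python3 - <<'E'
from h import *
go([*deck(-.012,-.001,.008)[:2],.13],down(9,8))
E
```

```text
t 0.1 pos [ 0.2659 -0.5651  0.214 ] rot [-179.9   -0.    25.2] F [-1.  0.  1.] T [-0.02  0.03 -0.05] w 0.092 world d [212.  720.1 -84. ]
 shift now mm [ 498.4 -561.2   84.6]
 rotvec [-1.2   7.96 16.17]  shift after turn mm [ 307.2 -678.1  128. ]
```

{"op": "send_rows", "data": {
  "rows": [
    [[0.031, -0.035, 0.0, 0, 0, 0, 0], [0.031, -0.035, 0.0, 0, 0, 0, 0], [0.031, -0.035, 0.0, 0, 0, 0, 0], [0.031, -0.035, 0.0, 0, 0, 0, 0], [0.031, -0.035, 0.0, 0, 0, 0, 0], [0.031, -0.035, 0.0, 0, 0, 0, 0], [0.031, -0.035, 0.0, 0, 0, 0, 0], [0.031, -0.035, 0.0, 0, 0, 0, 0]]
  ]
}}

```text
time: 0.9
tool_pos: [0.3712, -0.2048, 0.2145]
tool_rot: [-180.0, -0.0, 25.2]
wrist_force: [1.0, -0.3, 0.4]
gripper_width: 0.0301
gripper_force: 0.0
```

{"op": "send_rows", "data": {
  "rows": [
    [[0.031, -0.035, 0.01, 0, 0, 0, 0], [0.031, -0.035, 0.01, 0, 0, 0, 0], [0.031, -0.035, 0.01, 0, 0, 0, 0], [0.031, -0.035, 0.01, 0, 0, 0, 0], [0.031, -0.035, 0.01, 0, 0, 0, 0], [0.031, -0.035, 0.01, 0, 0, 8, 0], [0.031, -0.035, 0.01, 0, 0, 8, 0], [0, 0, 0, 0, 8, 0, 0]]
  ]
}}

```text
time: 1.7
tool_pos: [0.4726, 0.1061, 0.1427]
tool_rot: [-179.9, -7.9, 9.7]
wrist_force: [0.2, -1.4, 0.3]
gripper_width: 0.0006
gripper_force: 0.0
```

```bash
python3 - <<'E'
from h import *
go(deck(-.012,-.001,.008),down(9,8))
E
```

```text
t 1.7 pos [0.4726 0.1061 0.1427] rot [-179.9   -7.9    9.7] F [ 0.2 -1.4  0.3] T [0.01 0.09 0.02] w 0.0006 world d [   5.3   48.9 -122.5]
 shift now mm [ -3.5 -47.  123.3]
 rotvec [-0.22  0.08  0.7 ]  shift after turn mm [ -4.3 -47.5 123.1]
```

{"op": "send_rows", "data": {
  "rows": [
    [[-0.004, -0.024, 0.01, 0, 0, 0.7, 0], [0, -0.023, 0.01, 0, 0, 0, 0], [0, 0, 0.03, 0, 0, 0, 0], [0, 0, 0.03, 0, 0, 0, 0], [0, 0, 0.02, 0, 0, 0, 0], [0, 0, 0.015, 0, 0, 0, 0], [0, 0, 0.008, 0, 0, 0, 0], [0, 0, 0, 0, 0, 0, 0]]
  ]
}}

```text
time: 2.5
tool_pos: [0.4724, 0.1497, 0.0223]
tool_rot: [-179.9, -7.9, 9.2]
wrist_force: [1.0, 0.0, 1.0]
gripper_width: 0.0002
gripper_force: 0.0
```

```bash
python3 - <<'E'
from h import *
go(deck(.085,-.001,.008),down(9,8))
E
```

```text
t 2.5 pos [0.4724 0.1497 0.0223] rot [-179.9   -7.9    9.2] F [1. 0. 1.] T [ 0.01  0.03 -0.01] w 0.0002 world d [100.4  20.3  11.5]
 shift now mm [102.9  -4.    2.7]
 rotvec [-0.11  0.12  0.2 ]  shift after turn mm [102.9  -4.4   2.9]
```

{"op": "send_rows", "data": {
  "rows": [
    [[0.008, -0.003, 0.001, 0, 0, 0, 0], [0.008, 0, 0, 0, 0, 0, 0], [0.012, 0, 0, 0, 0, 0, 0], [0.012, 0, 0, 0, 0, 0, 0], [0.012, 0, 0, 0, 0, 0, 0], [0.012, 0, 0, 0, 0, 0, 0], [0.012, 0, 0, 0, 0, 0, 0], [0.008, 0, 0, 0, 0, 0, 0]]
  ]
}}

```text
time: 3.3
tool_pos: [0.554, 0.1659, 0.0341]
tool_rot: [-179.9, -7.8, 9.2]
wrist_force: [-8.0, -1.0, 1.1]
gripper_width: 0.0006
gripper_force: 3.4
```

{"op": "send_rows", "data": {
  "rows": [
    [[0.004, 0, 0, 0, 0, 0, 0], [0.003, 0, 0, 0, 0, 0, 0], [0.002, 0, 0, 0, 0, 0, 0], [0.002, 0, 0, 0, 0, 0, 0], [0.001, 0, 0, 0, 0, 0, 0], [0.001, 0, 0, 0, 0, 0, 0], [0.001, 0, 0, 0, 0, 0, 0], [0, 0, 0, 0, 0, 0, 0]]
  ]
}}

```text
time: 4.1
tool_pos: [0.5663, 0.1678, 0.0357]
tool_rot: [-179.9, -7.7, 9.2]
wrist_force: [-10.7, -2.2, 6.1]
gripper_width: 0.0007
gripper_force: 4.8
```

```bash
python3 - <<'E'
from h import *
go(deck(.085,-.001,.008),down(9,8))
E
```

```text
t 4.1 pos [0.5663 0.1678 0.0357] rot [-179.9   -7.7    9.2] F [-10.7  -2.2   6.1] T [-0.24  1.75  0.04] w 0.0007 world d [ 6.5  2.2 -2. ]
 shift now mm [ 6.4 -1.1  2.9]
 rotvec [-0.1   0.28  0.2 ]  shift after turn mm [ 6.4 -1.1  2.9]
```

{"op": "send_rows", "data": {
  "rows": [
    [[0.001, 0, 0, 0, 0, 0, 0], [0.001, 0, 0, 0, 0, 0, 0], [0.001, 0, 0, 0, 0, 0, 0], [0.001, 0, 0, 0, 0, 0, 0], [0.0005, 0, 0, 0, 0, 0, 0], [0, 0, 0, 0, 0, 0, 0], [0, 0, 0, 0, 0, 0, 0], [0, 0, 0, 0, 0, 0, 0]]
  ]
}}

```text
time: 4.9
tool_pos: [0.5707, 0.1685, 0.0363]
tool_rot: [-179.9, -7.7, 9.2]
wrist_force: [-10.1, -1.8, 5.1]
gripper_width: 0.0003
gripper_force: 4.8
```

{"op": "send_rows", "data": {
  "rows": [
    [[0.001, 0, 0, 0, 0, 0, 0], [0.001, 0, 0, 0, 0, 0, 0], [0.0005, 0, 0, 0, 0, 0, 0], [0.0005, 0, 0, 0, 0, 0, 0], [0.0005, 0, 0, 0, 0, 0, 0], [0, 0, 0, 0, 0, 0, 0], [0, 0, 0, 0, 0, 0, 0], [0, 0, 0, 0, 0, 0, 0]]
  ]
}}

```text
time: 5.7
tool_pos: [0.574, 0.1691, 0.0368]
tool_rot: [-179.9, -7.7, 9.2]
wrist_force: [-10.2, -2.1, 6.3]
gripper_width: 0.0004
gripper_force: 5.0
```

{"op": "send_rows", "data": {
  "rows": [
    [[0.001, 0, 0, 0, 0, 0, 0], [0.0005, 0, 0, 0, 0, 0, 0], [0.0005, 0, 0, 0, 0, 0, 0], [0.0005, 0, 0, 0, 0, 0, 0], [0.0005, 0, 0, 0, 0, 0, 0], [0, 0, 0, 0, 0, 0, 0], [0, 0, 0, 0, 0, 0, 0], [0, 0, 0, 0, 0, 0, 0]]
  ]
}}

```text
time: 6.5
tool_pos: [0.5743, 0.1691, 0.0367]
tool_rot: [-180.0, -7.4, 9.2]
wrist_force: [-18.7, -1.6, 12.1]
gripper_width: 0.0004
gripper_force: 8.7
```

{"op": "send_rows", "data": {
  "rows": [
    [[-0.01, 0, 0, 0, 0, 0, 0], [-0.02, 0, 0, 0, 0, 0, 0], [0, 0, -0.04, 0, 0, 0, 0.5], [0, 0, -0.045, 0, 0, 0, 1], [0, 0, -0.045, 0, 0, 0, 1], [0, 0, -0.045, 0, -7.5, 0, 1], [0, 0, 0, 0, 0, 0, 1], [0, 0, 0, 0, 0, 0, 1]]
  ]
}}

```text
time: 7.3
tool_pos: [0.5292, 0.1618, 0.2015]
tool_rot: [-179.9, -1.8, 9.2]
wrist_force: [-0.3, -0.1, -0.9]
gripper_width: 0.0463
gripper_force: 0.0
```

```bash
python3 - <<'E'
from h import *
go([.4644,-.1592,.215],down(70.6))
c=get_image('side'); save('side1',cv2.convertScaleAbs(cv2.resize(c['img'][200:350,170:370],None,fx=4,fy=4,interpolation=cv2.INTER_CUBIC),alpha=1.4))
E
```

```text
t 7.3 pos [0.5292 0.1618 0.2015] rot [-179.9   -1.8    9.2] F [-0.3 -0.1 -0.9] T [ 0.03  0.1  -0.02] w 0.0463 world d [ -64.8 -321.    13.5]
 shift now mm [-114.6  306.5  -17.6]
 rotvec [  0.87  -1.66 -61.42]  shift after turn mm [-324.3   45.5  -13.5]
```

View pics/side1.png

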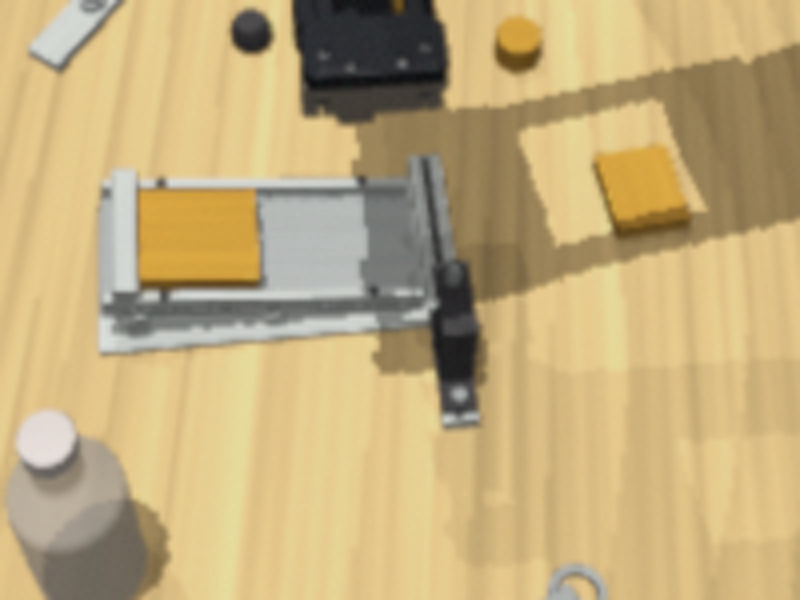

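{"op": "send_rows", "data": {
  "rows": [
    [[-0.0143, 0.0383, -0.0022, 0, 1.7, 0, 1], [-0.0143, 0.0383, -0.0022, 0, 0, 0, 1], [-0.0143, 0.0383, -0.0022, 0, 0, 0, 1], [-0.0143, 0.0383, -0.0022, 0, 0, 0, 1], [-0.0143, 0.0383, -0.0022, 0, 0, 0, 1], [-0.0143, 0.0383, -0.0022, 0, 0, 0, 1], [-0.0143, 0.0383, -0.0022, 0, 0, 0, 1], [-0.0143, 0.0383, -0.0022, 0, 0, 0, 1]]
  ]
}}

```text
time: 8.15
tool_pos: [0.4611, -0.1608, 0.2097]
tool_rot: [-179.9, -3.1, 9.2]
wrist_force: [0.5, -0.3, -0.5]
gripper_width: 0.0919
gripper_force: 0.0
```

{"op": "send_rows", "data": {
  "rows": [
    [[0, 0, 0, 0, 0, -7.7, 1], [0, 0, 0, 0, 0, -7.7, 1], [0, 0, 0, 0, 0, -7.7, 1], [0, 0, 0, 0, 0, -7.7, 1], [0, 0, 0, 0, 0, -7.7, 1], [0, 0, 0, 0, 0, -7.7, 1], [0, 0, 0, 0, 0, -7.7, 1], [0, 0, 0, 0, 0, -7.5, 1]]
  ]
}}

```text
time: 8.95
tool_pos: [0.4616, -0.1592, 0.2095]
tool_rot: [177.3, -1.6, 70.9]
wrist_force: [0.4, 0.3, 0.1]
gripper_width: 0.0918
gripper_force: 0.0
```

```bash
python3 - <<'E'
from h import *
go([.4644,-.1592,.0893],down(70.6))
E
```

```text
t 8.95 pos [ 0.4616 -0.1592  0.2095] rot [177.3  -1.6  70.9] F [0.4 0.3 0.1] T [-0.03  0.02  0.02] w 0.0918 world d [   2.8    0.  -120.2]
 shift now mm [ -2.3  -3.  120.2]
 rotvec [ 2.69 -1.56  0.3 ]  shift after turn mm [  1.    2.6 120.2]
```

{"op": "send_rows", "data": {
  "rows": [
    [[0, 0, 0, 2.7, -1.56, 0.3, 1], [0.001, 0.0025, 0.03, 0, 0, 0, 1], [0, 0, 0.03, 0, 0, 0, 1], [0, 0, 0.03, 0, 0, 0, 1], [0, 0, 0.02, 0, 0, 0, 1], [0, 0, 0.01, 0, 0, 0, 1], [0, 0, 0, 0, 0, 0, 1], [0, 0, 0, 0, 0, 0, 1]]
  ]
}}

```text
time: 9.75
tool_pos: [0.4654, -0.1594, 0.0914]
tool_rot: [179.9, -0.0, 70.3]
wrist_force: [0.2, 0.2, 0.2]
gripper_width: 0.0922
gripper_force: 0.0
```

```bash
python3 - <<'E'
from h import *
go([.4644,-.1592,.0893],down(70.6))
E
```

```text
t 9.75 pos [ 0.4654 -0.1594  0.0914] rot [179.9  -0.   70.3] F [0.2 0.2 0.2] T [-0.04 -0.08  0.03] w 0.0922 world d [-1.   0.2 -2.1]
 shift now mm [-0.1 -1.   2.1]
 rotvec [ 0.07 -0.03 -0.31]  shift after turn mm [-0.1 -1.   2.1]
```

{"op": "send_rows", "data": {
  "rows": [
    [[0, -0.001, 0.002, 0, 0, 0, 0], [0, 0, 0, 0, 0, 0, 0], [0, 0, 0, 0, 0, 0, 0], [0, 0, 0, 0, 0, 0, 0], [0, 0, 0, 0, 0, 0, 0], [0, 0, 0, 0, 0, 0, 0], [0, 0, 0, 0, 0, 0, 0], [0, 0, 0, 0, 0, 0, 0]]
  ]
}}

```text
time: 10.55
tool_pos: [0.4643, -0.1591, 0.0893]
tool_rot: [179.9, -0.0, 70.3]
wrist_force: [0.1, -0.2, -0.1]
gripper_width: 0.0303
gripper_force: 0.0
```

{"op": "send_rows", "data": {
  "rows": [
    [[0, 0, 0, 0, 0, 0, 0], [0, 0, 0, 0, 0, 0, 0], [0, 0, 0, 0, 0, 0, 0], [0, 0, -0.002, 0, 0, 0, 0], [0, 0, -0.004, 0, 0, 0, 0], [0, 0, -0.006, 0, 0, 0, 0], [0, 0, -0.01, 0, 0, 0, 0], [0, 0, -0.01, 0, 0, 0, 0]]
  ]
}}

```text
time: 11.35
tool_pos: [0.4643, -0.1591, 0.1223]
tool_rot: [179.9, -0.0, 70.3]
wrist_force: [-0.3, 0.0, -2.2]
gripper_width: 0.0117
gripper_force: 30.0
```

```bash
python3 - <<'E'
from h import *
go([.4644,-.1592,.0893],down(70.6))
E
```

```text
t 11.35 pos [ 0.4643 -0.1591  0.1223] rot [179.9  -0.   70.3] F [-0.3  0.  -2.2] T [-0.02 -0.08 -0.03] w 0.0117 world d [  0.1  -0.1 -33. ]
 shift now mm [-0.1  0.1 33. ]
 rotvec [ 0.07 -0.03 -0.32]  shift after turn mm [-0.1  0.1 33. ]
```

```bash
python3 - <<'E'
from h import *
go([.4828,.1285,.2],down(99))
E
```

```text
t 11.35 pos [ 0.4643 -0.1591  0.1223] rot [179.9  -0.   70.3] F [-0.3  0.  -2.2] T [-0.02 -0.08 -0.03] w 0.0117 world d [ 18.5 287.6  77.7]
 shift now mm [277.  -79.5 -77.6]
 rotvec [ 7.000e-02 -1.000e-02 -2.872e+01]  shift after turn mm [281.1  63.2 -77.7]
```

{"op": "send_rows", "data": {
  "rows": [
    [[0, 0, -0.02, 0, 0, 0, 0], [0, 0, -0.03, 0, 0, 0, 0], [0.01, -0.003, -0.028, 0, 0, 0, 0], [0.03, -0.009, 0, 0, 0, 0, 0], [0.04, -0.012, 0, 0, 0, 0, 0], [0.04, -0.012, 0, 0, 0, 0, 0], [0.04, -0.012, 0, 0, 0, 0, 0], [0.04, -0.012, 0, 0, 0, 0, 0]]
  ]
}}

```text
time: 12.15
tool_pos: [0.4752, 0.051, 0.2005]
tool_rot: [179.9, -0.1, 70.3]
wrist_force: [0.2, -0.2, -2.7]
gripper_width: 0.0113
gripper_force: 30.0
```

{"op": "send_rows", "data": {
  "rows": [
    [[0.04, -0.012, 0, 0, 0, 0, 0], [0.03, -0.007, 0, 0, 0, 0, 0], [0.007, 0, 0, 0, 0, -5, 0], [0, 0, 0, 0, 0, -6, 0], [0, 0, 0, 0, 0, -6, 0], [0, 0, 0, 0, 0, -6, 0], [0, 0, 0, 0, 0, -5.7, 0], [0, 0, 0, 0, 0, 0, 0]]
  ]
}}

```text
time: 12.95
tool_pos: [0.4833, 0.1284, 0.2002]
tool_rot: [179.9, 0.0, 99.1]
wrist_force: [-0.5, 0.1, -2.3]
gripper_width: 0.0117
gripper_force: 30.0
```

```bash
python3 - <<'E'
from h import *
import pickle
go([.4828,.1285,.1233],down(99))
for n in('top','side'):
    c=get_image(n); pickle.dump(c,open(n+'2.pkl','wb'))
    u=proj(c,[.470,.2095,.088]);v=proj(c,[.4747,.1799,.18]);x,y=((u+v)/2).round().astype(int)-[35,35]
    print(n,x,y,u,v)
    i=cv2.convertScaleAbs(cv2.resize(c['img'][y:y+70,x:x+70],(400,400),interpolation=cv2.INTER_CUBIC),alpha=1.6)
    o=i if n=='top' else np.hstack([o,i])
save('hang1',o)
E
```

```text
t 12.95 pos [0.4833 0.1284 0.2002] rot [179.9   0.   99.1] F [-0.5  0.1 -2.3] T [-0.05 -0.12  0.01] w 0.0117 world d [ -0.5   0.1 -76.9]
 shift now mm [ 0.2 -0.7 76.9]
 rotvec [0.11 0.   0.07]  shift after turn mm [ 0.2 -0.5 76.9]
top 143 185 [174.94736135 224.54251388] [180.22972687 216.39664074]
side 248 214 [282.97589585 266.1052242 ] [282.89117219 231.29400446]
```

View pics/hang1.png

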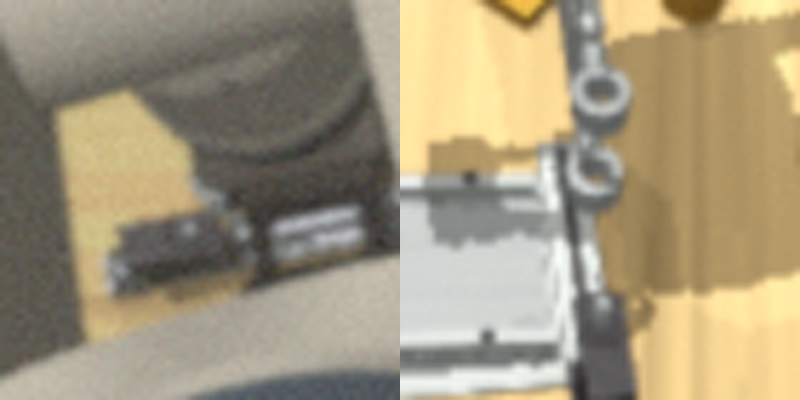

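```bash
python3 - <<'E'
from h import *
import pickle
s=pickle.load(open('side2.pkl','rb'));k=400/70
f=lambda x,y:(248+(x-400+.5)/k-.5,214+(y+.5)/k-.5)
st=state();p=st['tool_pos'];h=p+R.from_euler('xyz',st['tool_rot'],degrees=True).apply([.052,0,0])
zb=p[2]+.0187-.1
print('pred hinge',h);print('U',cast(s,*f(602,92),zb+.07),'L',cast(s,*f(595,172),zb+.016))
# shadowless pin: dark post top outline
img=s['img'][255:300,270:300].astype(int).sum(2)//3
print(img)
E
```

```text
pred hinge [0.47537971 0.17973488 0.19998177]
U [0.47491058 0.18169747 0.1886815 ] L [0.47531621 0.18174187 0.1346815 ]
[[106 104 104 ...  89  88  83]
 [128 127 125 ...  89  88  82]
 [131 131 134 ...  88  88  82]
 ...
 [134 136 132 ... 127 121 116]
 [134 135 132 ... 129 122 119]
 [134 135 133 ... 134 128 124]]
```

{"op": "send_rows", "data": {
  "rows": [
    [[0, -0.0015, 0.02, 0, 0, 0, 0], [0, 0, 0.025, 0, 0, 0, 0], [0, 0, 0.02, 0, 0, 0, 0], [0, 0, 0.012, 0, 0, 0, 0], [0, 0, 0, 0, 0, 0, 0], [0, 0, 0, 0, 0, 0, 0], [0, 0, 0, 0, 0, 0, 0], [0, 0, 0, 0, 0, 0, 0]]
  ]
}}

```text
time: 13.85
tool_pos: [0.4826, 0.1283, 0.1233]
tool_rot: [179.8, -0.0, 99.0]
wrist_force: [-0.2, -0.2, -3.0]
gripper_width: 0.0116
gripper_force: 30.0
```

```bash
python3 - <<'E'
from h import *
import pickle
go([.4828,.1285,.1233],down(99))
o=[]
for n in('top','side'):
    c=get_image(n); pickle.dump(c,open(n+'3.pkl','wb'))
    x,y=(proj(c,[.472,.195,.09])).round().astype(int)-[30,30]
    print(n,x,y)
    o.append(cv2.convertScaleAbs(cv2.resize(c['img'][y:y+60,x:x+60],(400,400),interpolation=cv2.INTER_CUBIC),alpha=1.8))
save('hang2',np.hstack(o))
E
```

```text
t 13.85 pos [0.4826 0.1283 0.1233] rot [179.8  -0.   99. ] F [-0.2 -0.2 -3. ] T [-0.   -0.09 -0.03] w 0.0116 world d [ 0.2  0.2 -0. ]
 shift now mm [0.2 0.3 0. ]
 rotvec [ 0.16 -0.01 -0.03]  shift after turn mm [0.2 0.3 0. ]
top 151 193
side 252 230
```

View pics/hang2.png

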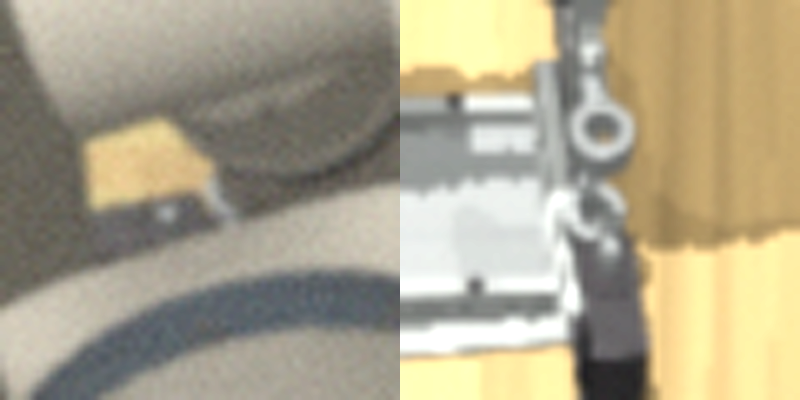

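```bash
python3 - <<'E'
from h import *
import pickle
s=pickle.load(open('side3.pkl','rb'));k=400/60
f=lambda x,y:(252+(x-400+.5)/k-.5,230+(y+.5)/k-.5)
U=cast(s,*f(603,128),.112);L=cast(s,*f(600,210),.058);P=cast(s,*f(608,246),.088)
print(U,L,P)
for a in(U,L):print(R.from_euler('z',-9,degrees=True).apply(P-a))
E
```

```text
[0.47379976 0.18063304 0.112     ] [0.4727157  0.18063466 0.058     ] [0.47041081 0.210424   0.088     ]
[ 0.00131311  0.02995434 -0.024     ]
[0.00238356 0.02978315 0.03      ]
```

```bash
python3 - <<'E'
from h import *
import pickle
for n in('side0','side2','side3','top0'):
    g=cv2.cvtColor(pickle.load(open(n+'.pkl','rb'))['img'],cv2.COLOR_RGB2GRAY)
    if n=='top0': print(n,'r221-228 c170-182');print('\n'.join(' '.join('%3d'%v for v in r) for r in g[221:229,170:183]))
    else: print(n,'r260-272 c276-290');print('\n'.join(' '.join('%3d'%v for v in r) for r in g[260:273,276:291]))
print('ring');g=cv2.cvtColor(pickle.load(open('side3.pkl','rb'))['img'],cv2.COLOR_RGB2GRAY);print('\n'.join(' '.join('%3d'%v for v in r) for r in g[243:256,274:292]))
E
```

```text
side0 r260-272 c276-290
140 126  73  71 110 138 129 106 123 128 132 134 134 132 126
139 127  77  64 102 138 133 118 124 129 132 134 134 131 126
138 126  78  62 100 137 138 130 125 129 132 134 135 131 126
138 130  90  62  96 137 140 135 123 127 132 134 134 132 125
139 135 112  65  86 125 131 125 110 117 122 128 133 131 125
140 136 113  63  61  86 104 100  82  84  93 113 132 131 125
140 128  88  55  50  65  91 109  89  61  71 106 131 131 125
140 126  75  50  51  61  84 100  87  58  65 103 131 131 124
137 127  83  54  51  58  69  75  69  54  62  98 130 131 124
129 127  89  54  51  54  61  61  55  47  57  94 130 131 124
123 130 102  57  49  50  55  56  53  46  53  87 125 130 124
114 131 110  59  49  49  50  50  47  46  52  75 111 129 123
110 135 121  60  47  48  49  47  45  47  50  66 102 127 123
side2 r260-272 c276-290
152 138  81  79 121 149 137  91  87  90  90  86  86  83  79
151 138  85  72 112 145 130  95  89  90  90  86  84  83  79
150 138  86  69 108 138 112 100  88  90  92  88  85  83  78
149 142  99  70 104 140 121 103  85  90  92  92  86  83  78
151 147 122  72  93 131 123  93 
[... 1991 characters left out ...]
 112 114 111 110 112 111 100  90  85  89  94  92  90
101  94  72  84 111 111  87  72  70  80 102 113 103  87  88  94  91  90
101  95  78  90 114  98  66  61  62  64  80 107 112  88  89  94  92  90
102  98  82  89 115  96  66  63  65  65  77 105 112  88  88  94  92  91
103 100  84  83 114 110  84  72  76  77  89 111 109  84  87  93  91  90
103 102  91  75 101 115 108  98  99 101 109 114  97  80  88  93  92  89
104 102  91  66  79 103 116 119 121 118 111  97  74  79  87  91  91  89
102 102  93  68  64  75  92 104 109  96  78  65  70  83  85  87  90  88
 96 101  94  73  61  64  67  69  69  65  61  62  73  84  85  87  89  87
 92 100  93  69  62  70  65  61  59  60  63  69  79  84  86  86  89  83
```

{"op": "send_rows", "data": {
  "rows": [
    [[0.005, 0.0007, 0, 0, 0, 0, 0], [0.008, 0, 0, 0, 0, 0, 0], [0.008, 0, 0, 0, 0, 0, 0], [0.004, 0, 0, 0, 0, 0, 0], [0.002, 0, 0, 0, 0, 0, 0], [0.001, 0, 0, 0, 0, 0, 0], [0, 0, 0, 0, 0, 0, 0], [0, 0, 0, 0, 0, 0, 0]]
  ]
}}

```text
time: 14.75
tool_pos: [0.4782, 0.1557, 0.1224]
tool_rot: [179.9, 0.0, 99.0]
wrist_force: [0.6, -0.5, -2.2]
gripper_width: 0.0119
gripper_force: 30.0
```

```bash
python3 - <<'E'
from h import *
go([.4780,.1582,.1233],down(99))
E
```

```text
t 14.75 pos [0.4782 0.1557 0.1224] rot [179.9   0.   99. ] F [ 0.6 -0.5 -2.2] T [ 0.03 -0.11 -0.01] w 0.0119 world d [-0.2  2.5  0.9]
 shift now mm [ 2.5  0.2 -0.9]
 rotvec [ 0.06  0.01 -0.02]  shift after turn mm [ 2.5  0.2 -0.9]
```

{"op": "send_rows", "data": {
  "rows": [
    [[0.001, 0, -0.0005, 0, 0, 0, 0], [0, 0, 0, 0, 0, 0, 0], [0.001, 0, 0, 0, 0, 0, 0], [0, 0, 0, 0, 0, 0, 0], [0.001, 0, 0, 0, 0, 0, 0], [0, 0, 0, 0, 0, 0, 0], [0, 0, 0, 0, 0, 0, 0], [0, 0, 0, 0, 0, 0, 0]]
  ]
}}

```text
time: 15.55
tool_pos: [0.4777, 0.1588, 0.1229]
tool_rot: [179.9, 0.0, 99.0]
wrist_force: [0.0, -0.1, -2.5]
gripper_width: 0.0119
gripper_force: 30.0
```

{"op": "send_rows", "data": {
  "rows": [
    [[0.001, 0, 0, 0, 0, 0, 0], [0, 0, 0, 0, 0, 0, 0], [0.001, 0, 0, 0, 0, 0, 0], [0, 0, 0, 0, 0, 0, 0], [0.0005, 0, 0, 0, 0, 0, 0], [0, 0, 0, 0, 0, 0, 0], [0, 0, 0, 0, 0, 0, 0], [0, 0, 0, 0, 0, 0, 0]]
  ]
}}

```text
time: 16.35
tool_pos: [0.4776, 0.16, 0.1232]
tool_rot: [179.9, 0.1, 99.0]
wrist_force: [1.3, -9.3, 3.3]
gripper_width: 0.0118
gripper_force: 30.0
```

{"op": "send_rows", "data": {
  "rows": [
    [[-0.0013, 0, 0, 0, 0, 0, 0], [-0.001, 0, 0, 0, 0, 0, 0], [0, 0, 0, 0, 0, 0, 0], [0, 0, 0, 0, 0, 0, 0], [0, 0, 0, 0, 0, 0, 0], [0, 0, 0, 0, 0, 0, 0], [0, 0, 0, 0, 0, 0, 0], [0, 0, 0, 0, 0, 0, 0]]
  ]
}}

```text
time: 17.15
tool_pos: [0.4777, 0.1591, 0.1229]
tool_rot: [179.9, 0.0, 99.0]
wrist_force: [0.4, 0.0, -2.7]
gripper_width: 0.0115
gripper_force: 30.0
```

```bash
python3 - <<'E'
from h import *
import pickle
go([.4780,.1582,.1233],down(99))
c=get_image('side'); pickle.dump(c,open('side4.pkl','wb'))
x,y=(proj(c,[.475,.18,.10])).round().astype(int)-[32,32]; print(x,y)
save('hang3',cv2.convertScaleAbs(cv2.resize(c['img'][y:y+60,x:x+64],(640,600),interpolation=cv2.INTER_CUBIC),alpha=1.8))
for nm,y,z in(('U',0.052,.070),('L',.052,.016),('end',-.049,.078)):
    st=state();p=st['tool_pos']+R.from_euler('xyz',st['tool_rot'],degrees=True).apply([y,0,0]);p[2]=st['tool_pos'][2]+.0187-.1+z
    q=proj(c,p);print(nm,p,'crop px',((q-[x,0]-[0,y if False else 0])).round(1),q)
E
```

```text
t 17.15 pos [0.4777 0.1591 0.1229] rot [179.9   0.   99. ] F [ 0.4  0.  -2.7] T [-0.05 -0.07  0.02] w 0.0115 world d [ 0.3 -0.9  0.4]
 shift now mm [-0.9  0.2 -0.4]
 rotvec [ 0.07  0.   -0.01]  shift after turn mm [-0.9  0.2 -0.4]
249 219
U [0.46956368 0.21042089 0.111592  ] crop px [ 34.6 261.1] [283.62238055 261.13439183]
L [0.46956368 0.21042089 0.057592  ] crop px [ 33.6 273.1] [282.60428522 273.0962258 ]
end [0.48534606 0.11066159 0.119592  ] crop px [ 28.9 219.9] [277.90454548 219.92540603]
```

View pics/hang3.png

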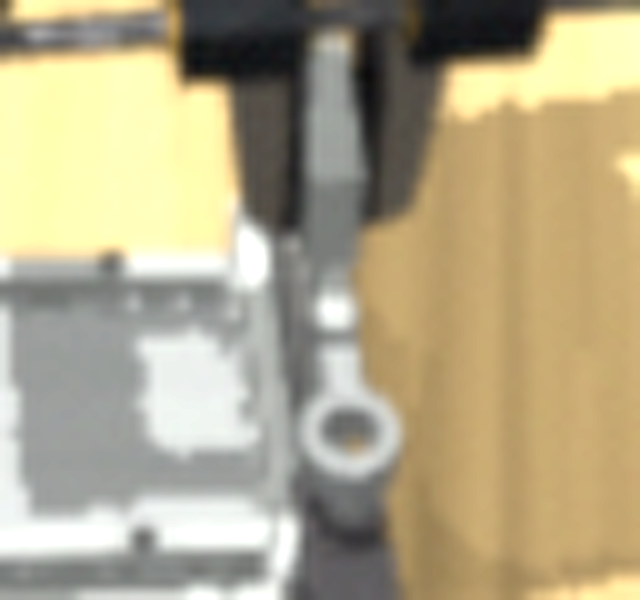

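{"op": "send_rows", "data": {
  "rows": [
    [[-0.0003, 0, 0.003, 0, 0, 0, 0], [0, 0, 0.003, 0, 0, 0, 0], [0, 0, 0.001, 0, 0, 0, 0], [0, 0, 0.001, 0, 0, 0, 0], [0, 0, 0.001, 0, 0, 0, 0], [0, 0, 0.001, 0, 0, 0, 0], [0, 0, 0, 0, 0, 0, 0], [0, 0, 0, 0, 0, 0, 0]]
  ]
}}

```text
time: 18.0
tool_pos: [0.4778, 0.1587, 0.1129]
tool_rot: [179.9, 0.0, 99.0]
wrist_force: [-0.9, 0.2, -2.1]
gripper_width: 0.0119
gripper_force: 30.0
```

{"op": "send_rows", "data": {
  "rows": [
    [[0, 0, 0.001, 0, 0, 0, 0], [0, 0, 0.001, 0, 0, 0, 0], [0, 0, 0.001, 0, 0, 0, 0], [0, 0, 0.001, 0, 0, 0, 0], [0, 0, 0, 0, 0, 0, 0], [0, 0, 0, 0, 0, 0, 0], [0, 0, 0, 0, 0, 0, 0], [0, 0, 0, 0, 0, 0, 0]]
  ]
}}

```text
time: 18.8
tool_pos: [0.4778, 0.1587, 0.1089]
tool_rot: [179.9, 0.0, 99.0]
wrist_force: [-0.3, 0.2, -2.3]
gripper_width: 0.0116
gripper_force: 30.0
```

```bash
python3 - <<'E'
from h import *
go([.4780,.1587,.1013],down(99))
E
```

```text
t 18.8 pos [0.4778 0.1587 0.1089] rot [179.9   0.   99. ] F [-0.3  0.2 -2.3] T [ 0.01 -0.11 -0.  ] w 0.0116 world d [ 0.2 -0.  -7.6]
 shift now mm [-0.1  0.2  7.6]
 rotvec [ 0.07  0.   -0.01]  shift after turn mm [-0.1  0.2  7.6]
```

{"op": "send_rows", "data": {
  "rows": [
    [[0, 0, 0.0015, 0, 0, 0, 0], [0, 0, 0.0015, 0, 0, 0, 0], [0, 0, 0.0015, 0, 0, 0, 0], [0, 0, 0.001, 0, 0, 0, 0], [0, 0, 0.001, 0, 0, 0, 0], [0, 0, 0.001, 0, 0, 0, 0], [0, 0, 0.0005, 0, 0, 0, 0], [0, 0, 0, 0, 0, 0, 0]]
  ]
}}

```text
time: 19.6
tool_pos: [0.4779, 0.1587, 0.1013]
tool_rot: [179.9, 0.0, 99.0]
wrist_force: [-0.6, -0.7, 3.5]
gripper_width: 0.0114
gripper_force: 30.0
```

{"op": "send_rows", "data": {
  "rows": [
    [[0, 0, 0, 0, 0, 0, 0.15], [0, 0, 0, 0, 0, 0, 0.2], [0, 0, 0, 0, 0, 0, 0.3], [0, 0, 0, 0, 0, 0, 0.35], [0, 0, 0, 0, 0, 0, 0.4], [0, 0, 0, 0, 0, 0, 0.4], [0, 0, 0, 0, 0, 0, 0.4], [0, 0, 0, 0, 0, 0, 0.4]]
  ]
}}

```text
time: 20.4
tool_pos: [0.4778, 0.1587, 0.1009]
tool_rot: [179.9, 0.0, 99.0]
wrist_force: [0.1, -0.3, -0.1]
gripper_width: 0.0367
gripper_force: 0.0
```

{"op": "send_rows", "data": {
  "rows": [
    [[0, 0, -0.005, 0, 0, 0, 0.4], [0, 0, -0.01, 0, 0, 0, 0.4], [0, 0, -0.02, 0, 0, 0, 0.4], [0, 0, -0.03, 0, 0, 0, 0.4], [0, 0, -0.04, 0, 0, 0, 0.4], [-0.04, 0, 0, 0, 0, 0, 0.4], [-0.045, 0, 0, 0, 0, 0, 0.4], [-0.045, 0, 0, 0, 0, 0, 0.4]]
  ]
}}

```text
time: 21.2
tool_pos: [0.4984, 0.0292, 0.2074]
tool_rot: [179.8, 0.0, 99.1]
wrist_force: [0.9, -0.1, 0.2]
gripper_width: 0.0369
gripper_force: 0.0
```

{"op": "send_rows", "data": {
  "rows": [
    [[-0.045, 0, 0, 0, 0, 0, 0.4], [-0.045, 0, 0, 0, 0, 0, 0.4], [-0.045, 0, 0, 0, 0, 0, 0.4], [-0.045, 0, 0, 0, 0, 0, 0.4], [-0.045, 0, 0, 0, 0, 0, 0.4], [-0.03, 0, 0, 0, 0, 0, 0.4], [0, 0, 0, 0, 0, 0, 0.4], [0, 0, 0, 0, 0, 0, 0.4]]
  ]
}}

```text
time: 22.0
tool_pos: [0.5376, -0.2218, 0.2064]
tool_rot: [179.9, -0.0, 98.9]
wrist_force: [-0.0, -0.5, 0.0]
gripper_width: 0.0369
gripper_force: 0.0
```

```bash
python3 - <<'E'
from h import *
import pickle
o=[]
for n in('top','side'):
    c=get_image(n); pickle.dump(c,open(n+'5.pkl','wb'))
    x,y=(proj(c,[.52,.17,.05])).round().astype(int)-[50,60]
    print(n,x,y,[(n2,((proj(c,ch(-.013,yy,z))-[x,y]+.5)*4-.5).round()) for n2,yy,z in(('hU',.053,.09),('end',-.048,.098),('tab',.001,.135))])
    o.append(cv2.convertScaleAbs(cv2.resize(c['img'][y:y+120,x:x+100],(400,480),interpolation=cv2.INTER_CUBIC),alpha=1.6))
save('final',np.hstack(o))
print(state()['time'],state()['tool_pos'],state()['wrist_force'])
E
```

```text
top 142 147 [('hU', array([135., 312.])), ('end', array([290., 278.])), ('tab', array([205., 284.]))]
side 211 198 [('hU', array([291., 270.])), ('end', array([268., 108.])), ('tab', array([281., 144.]))]
22.1 [ 0.53756513 -0.22059625  0.20625071] [-0.3275176  -0.51309964  0.27971344]
```

View pics/final.png

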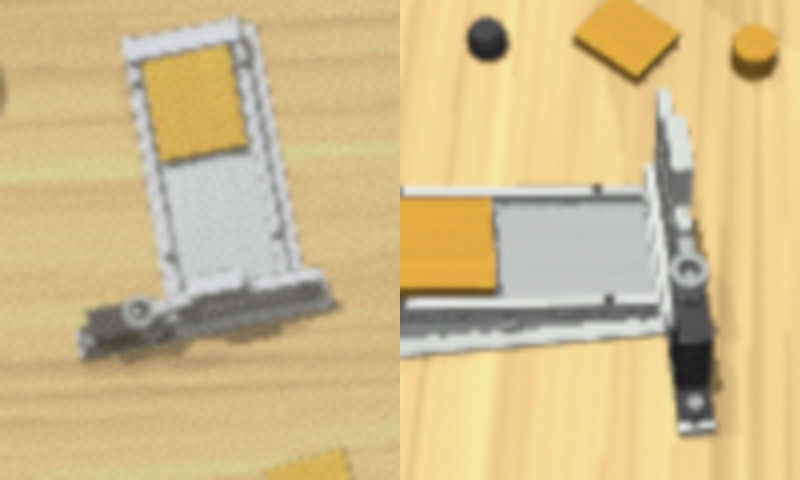

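The final picture shows the gate across the mouth with its knuckle ring over the pin at top (137,312) and side (689,269). It is parallel to the slot bar. The blank is against the stop at top (193,100), and the bystanders in view have not moved.

```bash
python3 -c "
from plant import *
print(close_job())"
```

```text
the job is handed in; nothing more can be done
None
```

The job is handed in: the blank was pushed up until it stalled against the top stop, and the gate hangs shut across the mouth with both knuckles home on the pins, finished at about 22 s of the 58 s allowed.

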